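Seat the template pins on the millstone

ROBOT

A 6-joint arm with a two-finger parallel gripper is mounted at the origin on the work surface. World frame = base frame: x ahead of the robot, y to its left, z up, the work surface at z = 0. Lengths are in m, angles in rad, forces in N, time in s.
With the tool pointing down it reaches from about 0.375 to 0.975 m from the base axis. Payload 3.8 kg.
Tool frame: the origin (TCP) lies midway between the tips of the shut fingers; the grasp point (between the pads) lies 19 mm behind it; z points along the fingers, y is the line along which they close (so a half turn about z gives the same grasp; the last joint's range is limited). The gripper opens to 88 mm and grips with 3 to 60 N. Pads are 18 mm wide; open, the fingers measure 123 mm over their backs; the gripper's body (75 mm by 187 mm) begins 45 mm behind the grasp point.
Start: joints at [-1.255, 0.264, 1.604, -0, 1.274, -0.037], TCP at [0.233, -0.633, 0.239] pointing down, gripper open.
Joint ranges: [-2.63, 2.63], [-0.94, 2.18], [0.31, 2.57], [-1.31, 4.45], [0, 2.66], [-2.55, 2.55]. Speed limits (rad/s): [2.57, 2.57, 3.14, 3.14, 3.14, 3.14].

INTERFACE

Orientations are given as a rotation vector (axis times angle).
In Python, from cell import manip, inverse_kinematics, cams, order gives the robot as it stands. Calls block until the motion is done:
- manip.move_pose(position, orientation): joint-space move of the TCP to a pose.
- manip.move_linear(position, rate=0.15, rot=None): straight line of the TCP; rot=None keeps the orientation; rate is the mean speed in m/s.
- manip.set_joints(angles): joint-space move.
- manip.set_gripper(opening, force=None): finger opening in m; force is the grip in N (None keeps the last); returns when the fingers have stopped.
- manip.dwell(seconds).
- inverse_kinematics(position, orientation): joint angles nearest the present ones, or None.
- manip.state(): the state.
- cams.capture(name): name is "side" or "top"; returns a dict with "image" (400x640x3 uint8, blue, green, red), "z_map" (400x640 float32, m along the optical axis (not along the pixel's ray), 0 where there is no reading), "intrinsics" (3x3 intrinsics, pixels), "position" and "orientation" of the camera in the world. Camera axes: x right, y down, z forward; pixel columns grow to the right and rows downward; lengths in m; the calibration is good to about 2 mm. A picture is of the moment at which its call begins.
A pose or a line that the arm cannot do raises manip.IKError and nothing moves.
- order.close_job(): hands the job in; it is judged then, once.
The state is a dict: "clock": time; "joint_pos": joint angles; "joint_velocities": joint speeds; "tau": joint torques, N m; "tool_pos": TCP position; "tcp_rot": TCP orientation; "contact_force": force on the tool from outside, world axes, zero at the start; "moment": the same for the moment, N m; "gripper_width": finger opening in m; "grasp_force": force on a finger pad.
Only numpy, scipy, OpenCV 4.12 (cv2) and the standard library are available. Lean on these libraries where they do the work, as an engineer would, in place of code of your own. Each camera call takes 0.05 s, during which the arm holds its last target. There are 200 camera calls.

TASK

Pin the plywood template to the millstone: press down its three steel locating pins with a light push of the fingertips, first the round-headed pin in the centre, then the square-headed one, then the bar-headed one, each all the way until the flange under its cushioned head sits on its collar. Only press, never pull a pin up or force it, and leave the chisel, can, brush and rubbing brick where they are.

Things in the scene. Friction and masses are not known exactly. Their poses are not given: they have to be found in the camera images.
- stone: Millstone disc 280 mm across, 60 mm thick, fixed flat in a square timber cradle (400 x 377 mm, 40 mm high) that turns with it. Origin: centre of its underside, on the bench; z up. On it lies a V-shaped plywood template 9 mm thick, two arms pointing to its -x (robot) side at 123 degrees either side of its +x. One locating pin stands at the centre, one 90 mm out on each arm.
- round_pin (a joint): Depth of the round-headed pin in m: 0 = its foot flange stands 12 mm above the collar, grows as it is pressed, 0.012 = flange resting on the collar (hard stop). Starts at 0 to 0.003. Slides straight down against 4 N of friction (plus 25 N per m/s) and stays where it is left; below 0 means pulled up.
- round_pin_top (a point): Centre of the top of the round-headed pin's plain steel head, 7 mm thick; round head 32 mm across; stands at the stone's centre. The head sits on an 8 mm rubber cushion that gives 1 mm per 3 N and springs back, on a 3 mm flange. Collar: 34 mm across, top at 77 mm. Unpressed, this point is 104 to 107 mm above the bench at the start, 95 mm once seated. z up.
- square_pin (a joint): Depth of the square-headed pin in m: 0 = its foot flange stands 12 mm above the collar, grows as it is pressed, 0.012 = flange resting on the collar (hard stop). Starts at 0 to 0.003. Slides straight down against 4 N of friction (plus 25 N per m/s) and stays where it is left; below 0 means pulled up.
- square_pin_top (a point): Centre of the top of the square-headed pin's plain steel head, 7 mm thick; square head 28 x 28 mm; stands on either template arm. The head sits on an 8 mm rubber cushion that gives 1 mm per 3 N and springs back, on a 3 mm flange. Collar: 34 mm across, top at 77 mm. Unpressed, this point is 104 to 107 mm above the bench at the start, 95 mm once seated. z up.
- bar_pin (a joint): Depth of the bar-headed pin in m: 0 = its foot flange stands 12 mm above the collar, grows as it is pressed, 0.012 = flange resting on the collar (hard stop). Starts at 0 to 0.003. Slides straight down against 4 N of friction (plus 25 N per m/s) and stays where it is left; below 0 means pulled up.
- bar_pin_top (a point): Centre of the top of the bar-headed pin's plain steel head, 7 mm thick; narrow bar head 42 x 14 mm; stands on the other template arm. The head sits on an 8 mm rubber cushion that gives 1 mm per 3 N and springs back, on a 3 mm flange. Collar: 34 mm across, top at 77 mm. Unpressed, this point is 104 to 107 mm above the bench at the start, 95 mm once seated. z up.
- chisel: Loose dark steel chisel bit, 140 mm long, 24 mm wide at its head, 14 mm thick, lying on the stone on the side away from the template arms. Origin: under its middle, length along its y. Bystander.
- tin: Loose plain metal can, 66 mm across, 85 mm high, standing on the bench beside the cradle. Origin: centre of its underside. Bystander.
- brush: Loose hand brush lying on the bench beside the cradle, length along its x. Origin: its underside, near the middle. Bystander.
- rub_brick: Loose dark rubbing brick, 50 x 100 x 35 mm, on the bench beside the cradle. Origin: centre of its underside. Bystander.

How it is judged:
On the way, in this order (a step that is already met when the one before it is completed fails the run):
1. the round-headed pin is seated on its collar (value of joint round_pin above 0.0095 m), for 0.1 s.
2. the square-headed pin is seated on its collar (value of joint square_pin above 0.0095 m), for 0.1 s.
3. the bar-headed pin is seated on its collar (value of joint bar_pin above 0.0095 m), for 0.1 s.
At the end, for the whole second after the job is handed in: All three pins are down with their flanges within 2.5 mm of their collars, and the chisel, can, brush and rubbing brick are within 15 mm of where they started (value of joint each of round_pin, square_pin, bar_pin above 0.0095 m and distance of each of chisel, tin, brush, rub_brick from where it was at the start of the episode below 0.015 m); the robot touches nothing.
It fails at once if the square-headed pin is pressed down before the round-headed pin is seated (value of joint square_pin above 0.007 m and value of joint round_pin below 0.009 m).
It fails at once if the bar-headed pin is pressed down before the square-headed pin is seated (value of joint bar_pin above 0.007 m and value of joint square_pin below 0.009 m).
It fails at once if a pin is pulled up (value of joint any of round_pin, square_pin, bar_pin below -0.003 m).
It fails at once if a pin is pressed with more than 35 N (contact force between anything else and round_pin above 35 N or contact force between anything else and square_pin above 35 N or contact force between anything else and bar_pin above 35 N).
It fails at once if the chisel, can, brush or rubbing brick is moved more than 15 mm (distance of any of chisel, tin, brush, rub_brick from where it was at the start of the episode above 0.015 m).
It also fails if it takes over 45 s, if anything falls off the work surface, if the arm or the gripper's body presses on something with over 40 N, if the wrist force passes 120 N, or if a joint passes its speed limit or range.

## Working session

There is one attempt and no reset: what is moved stays moved. The work goes in short steps, each a Python script; the robot and the scene stay as the last script left them, time stands still between calls to the robot, and variables do not carry over. Pictures are saved under pics/ and viewed, at most 10 in all, crops included, and the job is handed in when it is done.

```bash
mkdir -p pics; python3 - <<'E'
from cell import manip,cams
import cv2,numpy as np,pickle
for n in("top","side"):
    c=cams.capture(n);pickle.dump(c,open(n+".pkl","wb"));cv2.imwrite(f"pics/{n}0.png",c["image"])
    print(n,c["position"],c["orientation"],c["intrinsics"])
print(manip.state())
E
```

```text
top [0.38344713 0.01818448 1.21491789] [-2.1402039   2.17844274 -0.15836237] [[442.64694867   0.         320.56265372]
 [  0.         442.64694867 198.02918949]
 [  0.           0.           1.        ]]
side [0.05076728 0.52295302 0.92024179] [-0.97250154  2.54969262 -0.93230417] [[416.17893354   0.         320.83254798]
 [  0.         416.17893354 201.24699461]
 [  0.           0.           1.        ]]
{'clock': 0.1, 'joint_pos': array([-1.25489716e+00,  2.64671499e-01,  1.60519787e+00,  1.06239629e-05,
        1.27369674e+00, -3.68569750e-02]), 'joint_velocities': array([ 0.00090584, -0.00258825, -0.00375571,  0.00100184, -0.00022156,
        0.00198931]), 'tau': array([ 3.04210589e-04, -5.03616965e+01, -3.58071864e+01,  7.30406097e-02,
        2.33216345e-02, -5.78794902e-05]), 'tool_pos': array([ 0.233038  , -0.63283363,  0.23753812]), 'tcp_rot': array([-3.09092843e+00, -5.50891549e-01,  4.15045375e-04]), 'contact_force': array([-0.47635396,  0.27333389,  0.47045091]), 'moment': array([-0.00372501,  0.0304556 , -0.03339098]), 'grasp_force': 0.0, 'gripper_width': 0.08819898003221209}
```

View pics/top0.png

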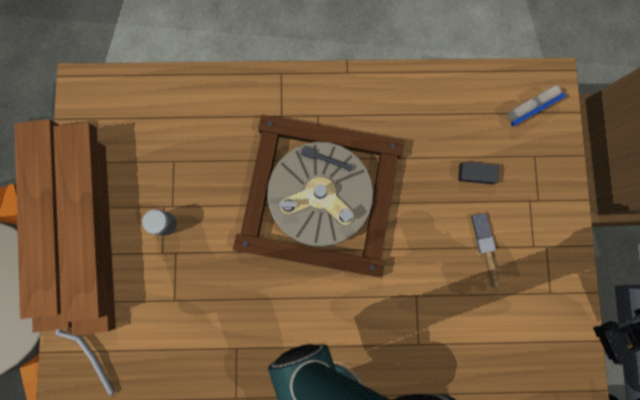

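View pics/side0.png

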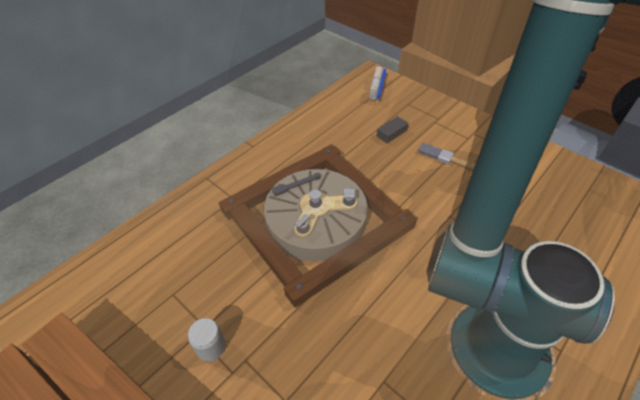

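The top view shows the stone at about (320,193). The round pin is at its centre, with what looks like the bar pin at (288,205) and the square pin at (346,215). I'll enlarge both views and measure from the depth.

```bash
cat > h.py <<'E'
import numpy as np,cv2,pickle
from scipy.spatial.transform import Rotation as R
def cloud(c):
    K=c["intrinsics"];z=c["z_map"].astype(float);v,u=np.mgrid[:400,:640]
    p=np.stack([(u-K[0,2])/K[0,0]*z,(v-K[1,2])/K[1,1]*z,z],-1)
    return p@R.from_rotvec(c["orientation"]).as_matrix().T+c["position"]
E
python3 - <<'E'
from h import *
ims=[]
for n,(u0,v0,w,hh) in dict(top=(265,160,100,75),side=(275,170,100,75)).items():
    c=pickle.load(open(n+".pkl","rb"));P=cloud(c)
    ims.append(cv2.resize(c["image"][v0:v0+hh,u0:u0+w],(800,600),interpolation=cv2.INTER_CUBIC))
    cv2.imwrite(f"pics/{n}c.png",ims[-1])
    S=P[v0-20:v0+hh+20,u0-20:u0+w+20]
    st=(abs(S[...,2]-.06)<.004);print(n,"stone",S[st].mean(0),"valid",(c["z_map"]>0).mean())
    m=((S[...,2]>.085)&(S[...,2]<.12)).astype(np.uint8)
    k,l=cv2.connectedComponents(m)
    for i in range(1,k):
        q=S[l==i]
        if len(q)<8: continue
        t=q[q[:,2]>np.percentile(q[:,2],90)-.008]
        vv,uu=np.nonzero(l==i)
        (cx,cy),(w_,h_),a=cv2.minAreaRect((t[:,:2]*1000).astype(np.float32))
        print(len(q),"px",uu.mean()+u0-20,vv.mean()+v0-20,"med",np.median(t,0).round(4),"rect",cx,cy,w_,h_,a)
E
```

```text
top stone [0.54711228 0.00177127 0.05987741] valid 0.99591015625
123 px 319.9512195121951 190.60162601626016 med [0.5493 0.0024 0.1065] rect 550.4182739257812 2.2475452423095703 30.408823013305664 28.88041877746582 88.47916412353516
122 px 286.90983606557376 204.5983606557377 med [0.5169 0.0874 0.1051] rect 516.0381469726562 86.21796417236328 40.90489959716797 13.505209922790527 88.79833984375
126 px 345.8968253968254 215.07936507936506 med [ 0.4867 -0.0618  0.1058] rect 486.87176513671875 -61.547767639160156 27.658477783203125 27.96636199951172 38.71067428588867
side stone [0.54087822 0.01813509 0.05928844] valid 0.99566796875
120 px 348.95 194.00833333333333 med [ 0.4864 -0.056   0.1053] rect 486.2185363769531 -57.562164306640625 26.29496192932129 27.936546325683594 39.65841293334961
120 px 314.5 195.34166666666667 med [0.5497 0.0074 0.1059] rect 549.8740234375 6.554910659790039 28.818574905395508 32.119529724121094 41.66251754760742
127 px 302.2204724409449 221.63779527559055 med [0.5157 0.0896 0.1046] rect 516.5599365234375 90.00596618652344 15.423616409301758 41.44960403442383 0.5656435489654541
```

View pics/topc.png

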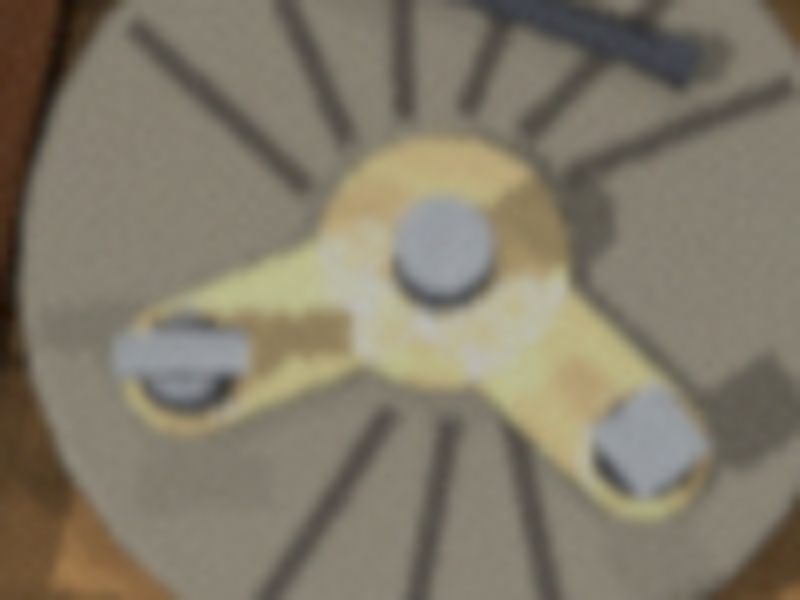

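View pics/sidec.png

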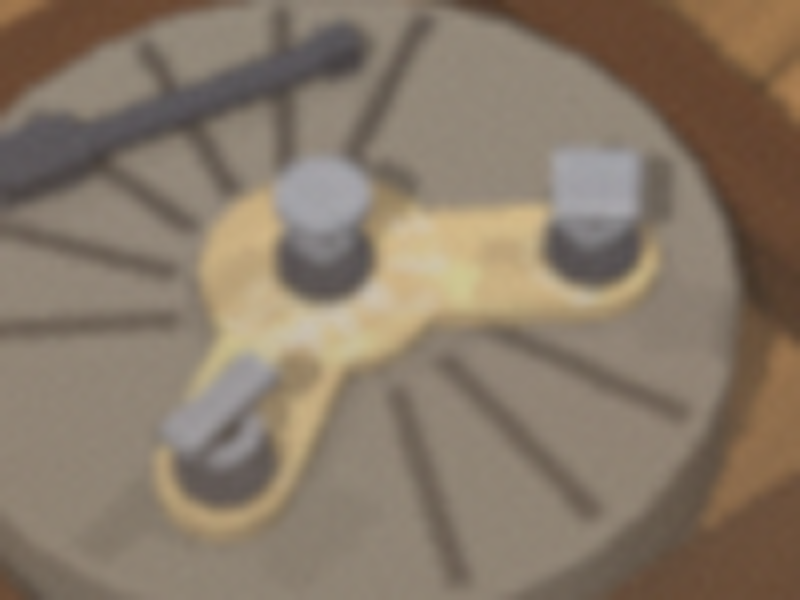

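Both views agree. The bar pin is on the left (y+) and the square pin on the right (y−), and the spacings come to 90 mm. I'll press the round pin first, with shut fingers and force feedback.

```bash
cat > press.py <<'E'
import sys,numpy as np
from cell import manip
P=dict(round=(.5500,.0046),square=(.4866,-.0596),bar=(.5163,.0882))
def press(n):
    x,y=P[n]
    manip.move_pose([x,y,.16],[0,np.pi,0]) if n=="round" else manip.move_linear([x,y,.16],.15)
    manip.move_linear([x,y,.118],.08); manip.dwell(.2)
    f0=np.mean([manip.state()["contact_force"][2]for _ in range(3)])
    log=[]
    for z in np.arange(.108,.0895,-.001):
        manip.move_linear([x,y,z],.015); manip.dwell(.05)
        s=manip.state(); f=s["contact_force"][2]-f0; log.append((round(s["tool_pos"][2]*1e3,1),round(f,1)))
        if f>11: break
    manip.dwell(.25); s=manip.state()
    print(n,log,"held",s["tool_pos"],s["contact_force"]-[0,0,f0],s["clock"])
    manip.move_linear([x,y,.16],.06)
if __name__=="__main__":
    if sys.argv[1]=="round": manip.set_gripper(0,5); manip.move_pose([.45,-.25,.24],[0,np.pi,0])
    press(sys.argv[1]); print(manip.state()["clock"],manip.state()["joint_pos"])
E
python3 press.py round
```

```text
round [(np.float64(108.1), np.float64(0.9)), (np.float64(107.2), np.float64(1.2)), (np.float64(106.4), np.float64(4.1)), (np.float64(105.2), np.float64(4.3)), (np.float64(104.1), np.float64(4.3)), (np.float64(103.1), np.float64(4.2)), (np.float64(102.1), np.float64(4.7)), (np.float64(101.0), np.float64(4.0)), (np.float64(100.0), np.float64(3.6)), (np.float64(99.0), np.float64(3.1)), (np.float64(98.0), np.float64(4.6)), (np.float64(97.0), np.float64(3.4)), (np.float64(96.0), np.float64(4.0)), (np.float64(94.9), np.float64(4.1)), (np.float64(94.0), np.float64(4.1)), (np.float64(93.3), np.float64(6.7)), (np.float64(92.6), np.float64(9.0)), (np.float64(92.0), np.float64(10.4)), (np.float64(91.3), np.float64(13.7))] held [0.5500421  0.00460182 0.09129452] [-1.07599031 -0.59534898 13.6042059 ] 11.7083
13.025 [-3.68842584e-02  9.26958743e-02  1.95646239e+00 -3.09182303e-06
  1.09343944e+00 -1.60770390e+00]
```

The round pin is seated: the force held at 4 N while it slid, then rose to 13.6 N at the stop. The square pin is next, then the bar.

```bash
sed -i 's/round(s\["tool_pos"\]\[2\]\*1e3,1),round(f,1)/float(round(s["tool_pos"][2]*1e3,1)),float(round(f,1))/' press.py; python3 press.py square
```

```text
square [(108.1, 0.2), (107.0, -0.1), (106.2, 2.0), (105.2, 3.4), (104.1, 4.1), (103.0, 3.8), (102.0, 4.6), (101.0, 2.7), (100.0, 3.4), (99.0, 2.7), (98.0, 3.3), (97.0, 3.8), (96.0, 3.7), (95.0, 4.7), (94.1, 4.3), (93.3, 6.5), (92.6, 8.4), (91.9, 10.4), (91.2, 12.4)] held [ 0.4867171  -0.0595977   0.09116521] [-1.95356999 -0.14530609 11.29847669] 21.1667
22.4833 [-1.72680576e-01 -2.22600446e-02  2.07545991e+00  1.98110060e-05
  1.08934503e+00 -1.74345027e+00]
```

```bash
python3 press.py bar; python3 - <<'E'
from h import *
from cell import manip,cams
manip.move_linear([.47,.0,.25],.3) if 0 else None
c=cams.capture("side");P=cloud(c)
cv2.imwrite("pics/after.png",cv2.resize(c["image"][120:300,200:440],(800,600)))
c=cams.capture("top");o=pickle.load(open("top.pkl","rb"))
d=cv2.absdiff(c["image"],o["image"]).max(2);print([(n,d[a:b,e:f].max()) for n,a,b,e,f in(("can",200,240,135,175),("brick",158,188,455,505),("brush",208,290,465,505),("chisel",143,175,298,360))], manip.state()["clock"])
E
```

```text
bar [(108.1, -0.1), (107.0, 0.7), (106.0, 0.1), (105.2, 2.8), (104.2, 4.3), (103.0, 3.4), (102.0, 3.4), (101.0, 3.4), (100.0, 3.1), (99.0, 2.7), (98.0, 2.6), (97.0, 3.8), (96.0, 3.4), (95.0, 4.0), (94.1, 3.1), (93.3, 6.2), (92.6, 8.1), (91.9, 10.3), (91.3, 12.3)] held [0.51651003 0.08822401 0.0912828 ] [-2.24622479  0.23580502 11.9866654 ] 31.0333
32.35 [ 1.21618112e-01  4.30673890e-02  2.00954556e+00  8.27028140e-06
  1.09002567e+00 -1.44918261e+00]
[('can', np.uint8(16)), ('brick', np.uint8(40)), ('brush', np.uint8(89)), ('chisel', np.uint8(114))] 32.45
```

View pics/after.png

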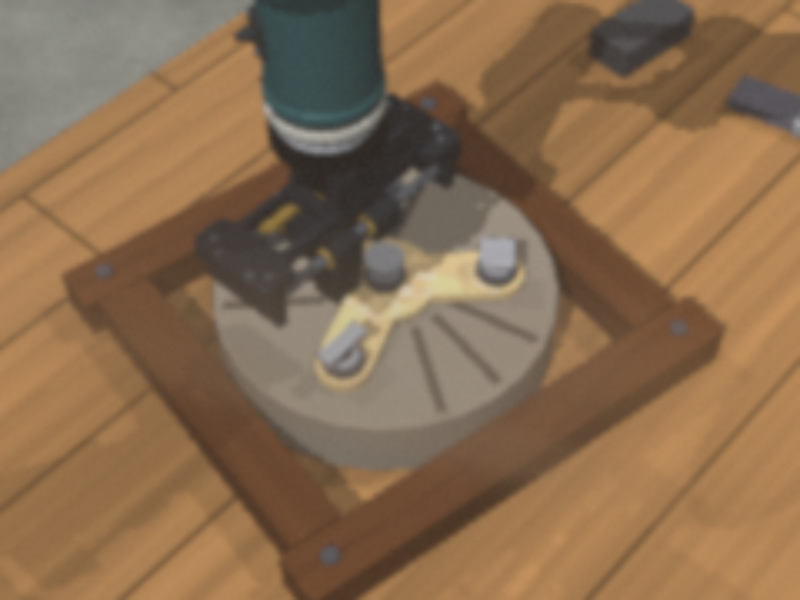

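The picture shows all three heads down close to their collars: round at (385,262), square at (498,250), bar at (345,345). The fingers are clear above them, and the arm never came near the loose items. The image differences there come from the arm and its shadow.

```bash
python3 -c "
from cell import order;print(order.close_job())"
```

```text
the job is handed in; nothing more can be done
None
```

The round, square and bar pins were pressed in that order until each reached its stop, with the highest force reading about 14 N. The job was handed in just after 32 s, but the hand-in gave no verdict. The loose items were not deliberately approached; the arm blocked the view of the chisel and shadow covered the brush and brick, so I could not confirm from the final images that they had not moved.

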